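# Move a wet test panel to its drying rest with a spatula

### The arm

A 6-joint arm with a two-finger parallel gripper is mounted at the origin on a cart in front of the work surface, level with it; the furniture and walls round the work are solid. World frame = base frame: x ahead of the robot, y to its left, z up, the work surface at z = 0. Lengths are in m, angles in rad, forces in N, time in s.
With the tool pointing down it reaches from about 0.35 to 0.8 m from the base axis. Payload 7.3 kg.
Tool frame: the origin (TCP) lies between the finger pads; the fingertips stand 25 mm ahead of it and the grasp point (between the pads) lies 6 mm ahead of it (r.tip_extent is the distance from the TCP to the fingertips, in m); z points along the fingers, y is the line along which they close (so a half turn about z gives the same grasp; the last joint's range is limited). The gripper opens to 85 mm and grips with 20 to 120 N. Pads are 22 mm wide; open, the fingers measure 114 mm over their backs; the gripper's body (76 mm by 85 mm) begins 54 mm behind the grasp point. The pads swing forward as they close: fully open they stand 13 mm farther back than shut.
Start: joints at [1.133, 0.342, 1.524, -0, 1.275, -0.146], TCP at [0.151, 0.503, 0.256] pointing down, gripper open.
Joint ranges: [-2.53, 2.53], [-0.77, 2.02], [0.04, 2.7], [-1, 4.14], [0.28, 2.66], [-3.11, 3.11]. Speed limits (rad/s): [2.57, 2.57, 3.14, 3.14, 3.14, 3.14].

### API

Orientations are given as a unit quaternion [x, y, z, w].
In Python, from workcell import r, command_gripper, optics gives the robot as it stands. The module is installed in compiled form; this text tells all that it offers. Calls block until the motion is done:
- r.reach(position, orientation): joint-space move of the TCP to a pose.
- r.move_straight(position, orientation=None, speed=0.15, max_force=None): straight line of the TCP; orientation=None keeps the orientation; speed is the mean speed in m/s. With max_force (N) it stops when the force on the tool has changed by that much, and returns True; else False.
- r.movej(angles): joint-space move.
- command_gripper(opening, force=None): finger opening in m; force is the grip in N (None keeps the last); returns when the fingers have stopped.
- r.hold(seconds).
- r.solve_ik(position, orientation): joint angles nearest the present ones, or None.
- r.read_state(): the state.
- optics.get_image(name): name is "side" or "top"; returns (picture, depth): 480x640x3 uint8, red, green, blue; 480x640 float32, m along the optical axis (not along the pixel's ray), 0 where there is no reading.
- optics.camera_model(name): a dict with "K" (3x3 intrinsics, pixels), "R" (3x3) and "t" (3): a world point X has camera coordinates R X + t. Camera axes: x right, y down, z forward; pixel columns grow to the right and rows downward; lengths in m; the calibration is good to about 2 mm. A picture is of the moment at which its call begins. camera_model takes no time and is no camera call.
A pose or a line that the arm cannot do raises r.PlanningError and nothing moves.
- r.finish_job(): hands the job in; it is judged then, once.
The state is a dict: "time_s": time; "joint_positions": joint angles; "dq": joint speeds; "tau": joint torques, N m; "eef_pos": TCP position; "eef_rot": TCP orientation; "contact_force": force on the tool from outside, world axes, zero at the start; "torque": the same for the moment, N m; "grip_width": finger opening in m; "grip_force": force on a finger pad.
Only numpy, scipy, OpenCV 4.12 (cv2) and the standard library are available. Lean on these libraries where they do the work, as an engineer would, in place of code of your own. Each camera call takes 0.05 s, during which the arm holds its last target. There are 200 camera calls.

### The job

The test panel on the low rest is freshly coated, so move it with the spatula: slide the blade under the panel, lift it, and set it down gently, squarely in the middle of the two rails of the empty tall rest. Keep the panel level, never touch it with the arm or gripper, and leave the weights, jar and applicator alone. Finally draw the spatula out and lay it back on the worktop, clear of both rests.

Things in the scene. Friction and masses are not known exactly. Their poses are not given: they have to be found in the camera images.
- panel: flat rectangular test panel, pale with a brown-red coated patch on top, 150 x 70 x 9 mm (155 x 76 over its rough outline), 150 g. Origin: centre of its underside; x along its 150 mm length, z up. It starts on the low rest, its length across the two rails (panel x along the rest's y, within a few degrees), near the middle.
- spatula: slotted steel spatula, 235 mm long, 160 g. Origin: underside of the blade's middle; x from handle to blade front, z up. Blade 90 (x -45..45) x 70 x 2.5 mm. A 20 mm wide neck rises at 45 degrees from x=-40 to the level wooden handle (x -78..-188, 24 mm wide, 34 to 56 mm above the blade's underside). A foot at x=-184 reaches to blade level, so it stands blade flat.
- spatula_grip (a point): point in the middle of the spatula's handle, where to grasp it across its 24 mm width: 125 mm behind the blade's middle and 45 mm above the blade's underside
- low_rest: low panel rest, fixed: aluminium base plate 110 (x) x 150 (y) x 6 mm; two rails along x at y = -60 and +60 mm, 14 mm wide, 104 mm long, tops 30 mm above the worktop (12 mm deep). Between the rails (106 mm) it is open to the front (-x) above the base plate. At each rail's rear end (x = 52 to 57 mm) a stop rises 4 mm above it. Origin: centre of its underside, z up
- tall_rest: tall panel rest, fixed to the worktop: the same as the low rest in everything but height, rail tops 55 mm above the worktop (undersides 43 mm). It starts empty; origin and axes as the low rest: -x is the open front
- weight_500: larger steel knobbed calibration weight, 44 mm across, 62 mm tall; a bystander; origin: centre of its underside
- weight_200: smaller steel knobbed calibration weight, 34 mm across, 44 mm tall; a bystander; origin: centre of its underside
- jar_black: black screw-lid paint jar, 52 mm across, 62 mm tall; a bystander; origin: centre of its underside
- applicator: square open steel frame (film applicator), 58 x 58 x 36 mm; a bystander; origin: centre of its underside

How it is judged:
By the outcome, as a careful person would: the job done as asked, in the order asked, and still so for the second after the job is handed in, with the robot touching nothing.
It also fails if it takes over 69 s, if anything falls off the work surface, if the arm or the gripper's body presses on something with over 40 N, if the wrist force passes 120 N, or if a joint passes its speed limit or range.

## Working session

There is one attempt and no reset: what is moved stays moved. The work goes in short steps, each a Python script; the robot and the scene stay as the last script left them, time stands still between calls to the robot, and variables do not carry over. Pictures are saved under pics/ and viewed, at most 10 in all, crops included, and the job is handed in when it is done.

```bash
mkdir -p pics
python3 - <<'E'
from workcell import r, optics
import cv2, numpy as np
for n in("top","side"):
    p,d=optics.get_image(n); m=optics.camera_model(n)
    cv2.imwrite(f"pics/{n}0.png",p[:,:,::-1]); np.savez(f"{n}0.npz",p=p,d=d,**m)
    print(n,m["K"].round(1).tolist(),(-m["R"].T@m["t"]).round(3),m["R"].round(3).tolist())
s=r.read_state();print(s["time_s"],s["eef_pos"],s["eef_rot"],s["grip_width"])
E
```

```text
top [[598.6, 0.0, 323.1], [0.0, 598.6, 246.6], [0.0, 0.0, 1.0]] [ 0.417 -0.074  1.164] [[-0.001, -1.0, 0.007], [-0.984, -0.0, -0.18], [0.18, -0.007, -0.984]]
side [[438.8, 0.0, 307.4], [0.0, 438.8, 237.6], [0.0, 0.0, 1.0]] [-0.151 -0.361  0.503] [[0.331, -0.943, 0.015], [-0.439, -0.169, -0.882], [0.835, 0.285, -0.47]]
0.1 [0.15087986 0.50250055 0.25567366] [ 1.45396309e-01  9.89373223e-01 -7.05034589e-04 -2.02986425e-04] 0.08530131210396615
```

View pics/top0.png

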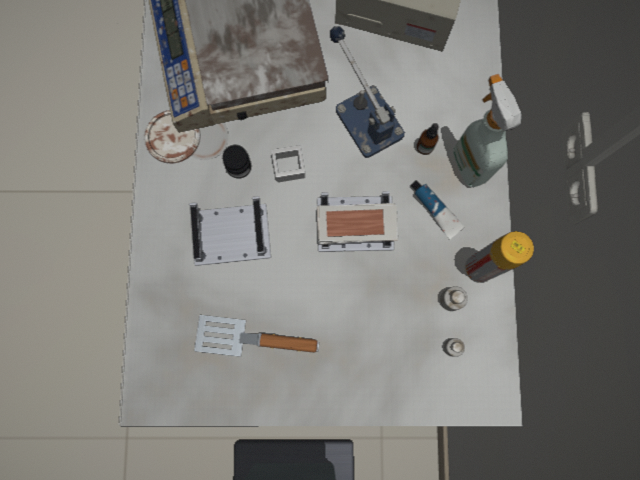

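View pics/side0.png

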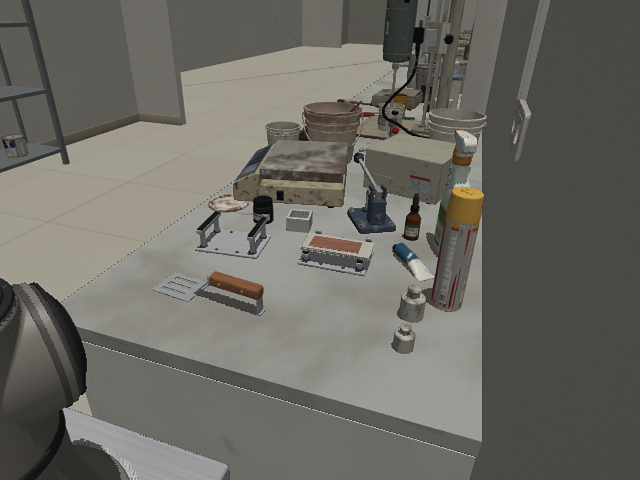

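Top view: the tall rest is near px (232,233), the panel on the low rest near (356,222), and the spatula blade near (220,336) with its handle end near (318,346). Both rests are open towards the robot. Next I'll enlarge crops to read the points.

Run:
```python
import cv2
t=cv2.imread("pics/top0.png"); s=cv2.imread("pics/side0.png")
c=cv2.resize(t[180:370,180:410],None,fx=3.4,fy=3.1,interpolation=cv2.INTER_CUBIC)
c=cv2.resize(t[183:369,185:405],None,fx=3,fy=3,interpolation=cv2.INTER_CUBIC); cv2.imwrite("pics/topc.png",c)
c=cv2.resize(s[190:320,145:385],None,fx=3.3,fy=3.3,interpolation=cv2.INTER_CUBIC); cv2.imwrite("pics/sidec.png",c);print(c.shape)
```

```text
(429, 792, 3)
```

View pics/topc.png

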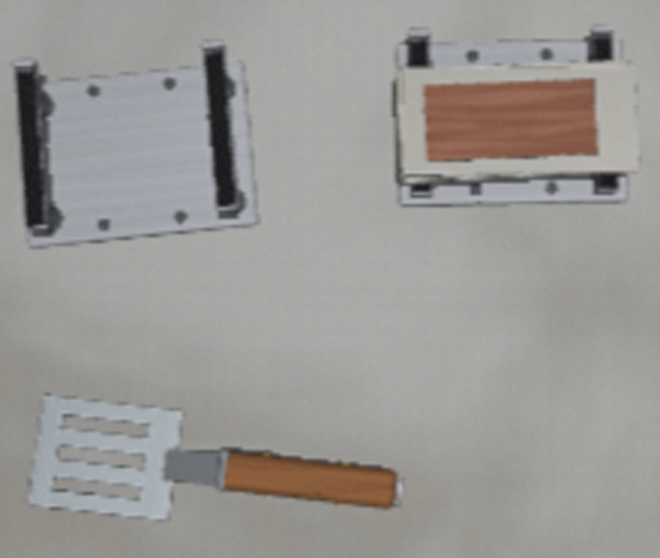

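View pics/sidec.png

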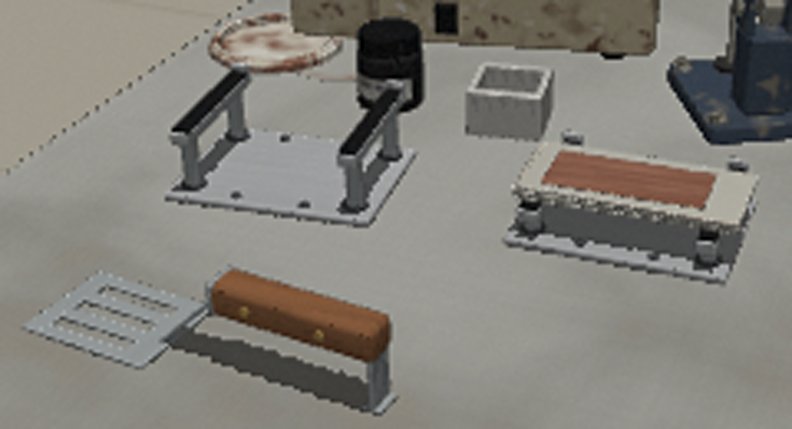

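The crops (×3 from (185,183) and ×3.3 from (145,190)) show all the corners I need: base plates, rails, panel and blade/handle. I'll triangulate from both views and check against the depth cloud.

```bash
cat > vis.py <<'E'
import numpy as np, cv2
def load(n): return np.load(f"{n}.npz")
def plane(c,uv,z):
    d=c["R"].T@np.linalg.solve(c["K"],[*uv,1]); o=-c["R"].T@c["t"]
    return o+d*(z-o[2])/d[2]
def tri(a,ua,b,ub):
    P=[c["K"]@np.c_[c["R"],c["t"]] for c in(a,b)]
    X=cv2.triangulatePoints(P[0],P[1],np.array(ua,float),np.array(ub,float))[:,0]; return X[:3]/X[3]
def cloud(c):
    d=c["d"]; v,u=np.mgrid[:480,:640]
    X=np.linalg.solve(c["K"],np.stack([u*d,v*d,d]).reshape(3,-1).astype(float))
    W=(c["R"].T@(X-c["t"][:,None])).T.reshape(480,640,3); W[d==0]=np.nan; return W
def rect(P):
    (cx,cy),(w,h),a=cv2.minAreaRect(P[:,:2].astype(np.float32)*1000)
    if w<h: w,h,a=h,w,a+90
    return np.round([cx,cy,w,h,(a+90)%180-90],1)
E
python3 - <<'E'
from vis import *
T,S=load("top0"),load("side0")
t=lambda x,y:(185+(x+.5)/3-.5,183+(y+.5)/3-.5); s=lambda x,y:(145+(x+.5)/3.3-.5,190+(y+.5)/3.3-.5)
mm=lambda X:(X*1000).round(1)
for n,a,b in[("tallL front",(37,228),(178,135)),("tallR front",(228,208),(347,155)),("tallL stop",(25,63),(245,70)),("tallR stop",(214,43),(400,84)),
 ("panel FL",(402,182),(515,190)),("panel FR",(639,172),(742,222)),("panel RR",(636,62),(758,175)),
 ("handle end",(400,487),(374,340)),("blade frontL",(48,395),(102,270)),("blade frontR",(30,505),(25,327)),("blade rearR",(165,519),(143,368))]:
    print(n,mm(tri(T,t(*a),S,s(*b))))
print("plane z=6: tall FL FR RR",*[mm(plane(T,t(*p),.006))[:2] for p in[(30,247),(258,222),(242,62)]])
print("low FL FR RR",*[mm(plane(T,t(*p),.006))[:2] for p in[(400,206),(627,201),(622,42)]])
print("panel z39",*[mm(plane(T,t(*p),.039))[:2] for p in[(397,68),(636,62),(639,172),(402,182)]])
print("blade z2.5",*[mm(plane(T,t(*p),.0025))[:2] for p in[(48,395),(30,505),(165,519),(183,408)]])
W=cloud(T)
for n,(u0,u1,v0,v1),z0,z1 in[("panel",(310,405,185,250),.034,.05),("tallrailL",(185,210,195,270),.048,.058),("tallrailR",(245,270,190,262),.048,.058),
  ("handle",(255,325,325,360),.048,.065),("tallplate",(203,247,203,265),.003,.012),("lowplate",(312,402,185,255),.003,.012),("blade",(190,245,310,360),.0012,.008)]:
    p=W[v0:v1,u0:u1].reshape(-1,3); p=p[(p[:,2]>z0)&(p[:,2]<z1)]
    print(n,len(p),rect(p) if len(p)>3 else 0,"med",mm(np.median(p,0)))
p=W[280:310,200:400].reshape(-1,3);print("table z",mm(np.nanmedian(p[:,2])),mm(np.nanstd(p[:,2])))
E
```

```text
tallL front [598.3 154.8  49.4]
tallR front [611.1  34.8  50.4]
tallL stop [705.2 165.4  50.6]
tallR stop [717.4  44.8  54.2]
panel FL [631.  -75.4  35.2]
panel FR [ 636.5 -226.5   39.4]
panel RR [ 709.2 -225.1   36.1]
handle end [436.9 -71.2  42.8]
blade frontL [497.2 153.7   1.1]
blade frontR [4.279e+02 1.623e+02 1.000e-01]
blade rearR [419.2  76.   -2. ]
plane z=6: tall FL FR RR [592.7 168.1] [609.3  20. ] [716.9  32.2]
low FL FR RR [619.9 -72.7] [ 623.3 -221.5] [ 730.9 -220.6]
panel z39 [704.5 -70.8] [ 708.6 -225.2] [ 636.2 -225.4] [629.7 -74. ]
blade z2.5 [497.  153.6] [427.3 162.5] [418.5  76.5] [488.7  66.7]
panel 2938 [ 680.1 -148.6  152.7  105.2  -87.9] med [ 670.6 -149.3   39.3]
tallrailL 377 [651.  159.7 108.9  15.2   5.8] med [648.6 158.5  54.9]
tallrailR 358 [663.9  40.5 108.7  14.3   6.3] med [662.   39.9  54.8]
handle 789 [442.6 -16.9 110.1  24.2  83.5] med [442.9 -16.4  56. ]
tallplate 2325 [656.7 111.8 125.1  86.    1.4] med [652.9 111.6   6.5]
lowplate 1208 [ 685.  -149.7  177.9  141.6  -89.9] med [ 649.2 -145.9    6. ]
blade 1576 [458.9 121.2 106.3  93.2  90. ] med [457.6 118.1   3.1]
table z 0.5 2.2
```

```bash
cat > sp.py <<'E'
import numpy as np
from workcell import r, command_gripper, optics
FLIP=0
def q(hdeg,flip=0):
    p=np.radians((hdeg+180*flip)/2); return [np.cos(p),np.sin(p),0,0]
def tcp(B,h,zb):   # blade-middle xy, heading deg, blade underside height -> TCP position
    a=np.radians(h); return [B[0]-.125*np.cos(a),B[1]-.125*np.sin(a),zb+.051]
SP=((.4579,.1148),83.6); PAN=((.6698,-.1489),1.9); TALL=((.655,.100),6.2)
def snap(n,name):
    import cv2
    p,d=optics.get_image(n); m=optics.camera_model(n)
    cv2.imwrite(f"pics/{name}.png",p[:,:,::-1]); np.savez(f"{name}.npz",p=p,d=d,**m)
E
python3 - <<'E'
from sp import *
for f in(0,1):
    for B,h,z in[(*SP,0),(*SP,.1),(*PAN,.018),((.53,-.15),1.9,.018),(*PAN,.1),(*TALL,.1),(*TALL,.04),((.5,.08),6.2,.04)]:
        s=r.solve_ik(tcp(B,h,z),q(h,f)); print(f,h,z,None if s is None else np.round(s,2))
E
```

```text
0 83.6 0 [-0.19  0.5   1.98 -0.    0.66 -0.08]
0 83.6 0.1 [-0.19  0.32  1.89 -0.    0.93 -0.08]
0 1.9 0.018 [-0.41  0.62  1.63 -0.    0.89  1.13]
0 1.9 0.018 [-0.54  0.45  2.   -0.    0.69  1.  ]
0 1.9 0.1 [-0.41  0.52  1.56 -0.    1.07  1.13]
0 6.2 0.1 [ 0.02  0.47  1.64 -0.    1.03  1.48]
0 6.2 0.04 [ 0.02  0.55  1.7  -0.    0.89  1.48]
0 6.2 0.04 [-0.03  0.34  2.11 -0.    0.69  1.44]
1 83.6 0 [-0.19  0.5   1.98 -0.    0.66  3.06]
1 83.6 0.1 [-0.19  0.32  1.89 -0.    0.93  3.06]
1 1.9 0.018 [-0.41  0.62  1.63 -0.    0.89 -2.01]
1 1.9 0.018 [-0.54  0.45  2.   -0.    0.69 -2.14]
1 1.9 0.1 [-0.41  0.52  1.56 -0.    1.07 -2.01]
1 6.2 0.1 [ 0.02  0.47  1.64 -0.    1.03 -1.66]
1 6.2 0.04 [ 0.02  0.55  1.7  -0.    0.89 -1.66]
1 6.2 0.04 [-0.03  0.34  2.11 -0.    0.69 -1.71]
```

Run:
```python
from sp import *
command_gripper(.06,30)
r.reach(tcp(*SP,.1),q(SP[1]))
r.move_straight(tcp(*SP,0),speed=.12)
command_gripper(0.0,100)
s=r.read_state();print(s["time_s"],s["grip_width"],s["grip_force"],s["contact_force"])
r.move_straight(tcp(*SP,.08),speed=.1)
h=PAN[1]
r.reach(tcp((.53,-.1535),h,.08),q(h))
snap("top","top1"); snap("side","side1")
s=r.read_state();print(s["time_s"],s["eef_pos"],s["contact_force"],s["torque"])
```

```text
4.0333 0.022243715198151666 97.91906476020813 [-0.62393889 -0.26259417  5.84312187]
6.0833 [ 0.40515745 -0.15702422  0.13081085] [-0.67251225 -0.14412952 -1.37039742] [-0.00599717  0.07264127 -0.03837776]
```

Run:
```python
from vis import *
a=cv2.imread("pics/top1.png")[185:335,300:440]; b=cv2.imread("pics/side1.png")[170:370,180:400]
a=cv2.resize(a,(400,429),interpolation=2); b=cv2.resize(b,(396,360),interpolation=2)
o=np.zeros((429,796,3),np.uint8); o[:,:400]=a; o[:360,400:]=b; cv2.imwrite("pics/c1.png",o)
T=load("top1"); W=cloud(T); p=W[195:335,300:420].reshape(-1,3)
k=(p[:,2]>.07)&(p[:,2]<.095)&(p[:,0]>.47)&(p[:,0]<.6)&(abs(p[:,1]+.1535)<.05); p=p[k]; print(len(p),rect(p))
A=np.c_[p[:,:2]-[.53,-.1535],np.ones(len(p))]; print("plane z",np.linalg.lstsq(A,p[:,2],rcond=None)[0],"std",np.std(p[:,2]))
```

```text
1381 [ 528.8 -153.1   90.3   70.     1.7]
plane z [ 0.00153583 -0.00399097  0.08176908] std 0.002020382831177292
```

View pics/c1.png

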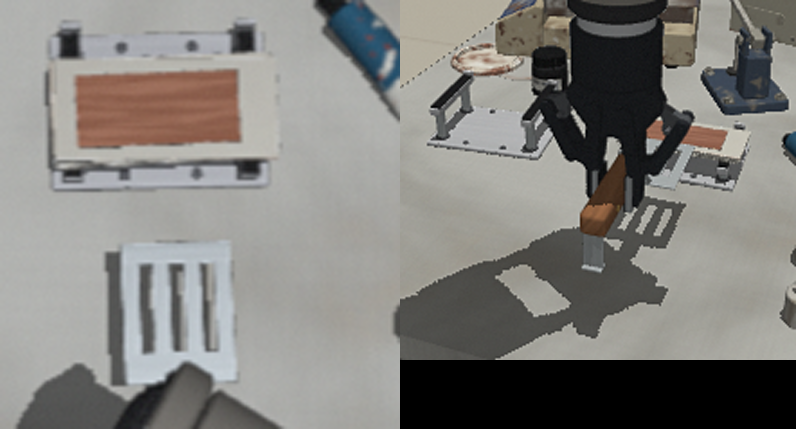

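The spatula hangs level in the grip: the blade measures 90×70 mm, at (528.8, -153.1), heading 1.7°. Now insert and lift.

```bash
python3 - <<'E'
from sp import *
h=PAN[1]; a=np.radians(h); E=np.array([.669,-.1493])
r.move_straight(tcp((.53,-.1539),h,.017),speed=.08)
print(r.move_straight(tcp(E,h,.017),speed=.06,max_force=6), r.read_state()["contact_force"].round(2), r.read_state()["time_s"])
snap("top","top2")
r.move_straight(tcp(E,h,.032),speed=.012)
r.hold(.2);s=r.read_state();print(s["time_s"],s["eef_pos"],s["contact_force"].round(2))
r.move_straight(tcp(E,h,.09),speed=.05); r.hold(.3)
snap("top","top3"); snap("side","side3")
s=r.read_state();print(s["time_s"],s["eef_pos"],s["contact_force"].round(2),s["grip_width"])
E
python3 - <<'E'
from vis import *
W=cloud(load("top3"))[170:270,290:430].reshape(-1,3)
p=W[(W[:,2]>.092)&(W[:,2]<.112)&(W[:,0]>.62)&(W[:,0]<.73)&(abs(W[:,1]+.149)<.1)]; print(len(p),rect(p),np.median(p,0))
A=np.c_[p[:,:2]-np.median(p[:,:2],0),np.ones(len(p))]; print(np.linalg.lstsq(A,p[:,2],rcond=None)[0])
a=cv2.imread("pics/top3.png")[175:325,290:430]; b=cv2.imread("pics/side3.png")[130:330,180:400]
o=np.zeros((429,796,3),np.uint8); o[:,:400]=cv2.resize(a,(400,429),interpolation=2); o[:360,400:]=cv2.resize(b,(396,360),interpolation=2); cv2.imwrite("pics/c3.png",o)
E
```

```text
False [-0.26 -0.61 -2.  ] 9.4917
11.1417 [ 0.54405078 -0.15343343  0.08294008] [-0.1  -0.93 -2.97]
12.85 [ 0.54405733 -0.15343568  0.14090961] [-0.55 -0.37 -2.59] 0.022462829857102094
1829 [ 676.9 -147.   158.    74.8  -82.1] [ 0.68567167 -0.13697508  0.10018388]
[-0.01038863 -0.00549511  0.10001797]
```

View pics/c3.png

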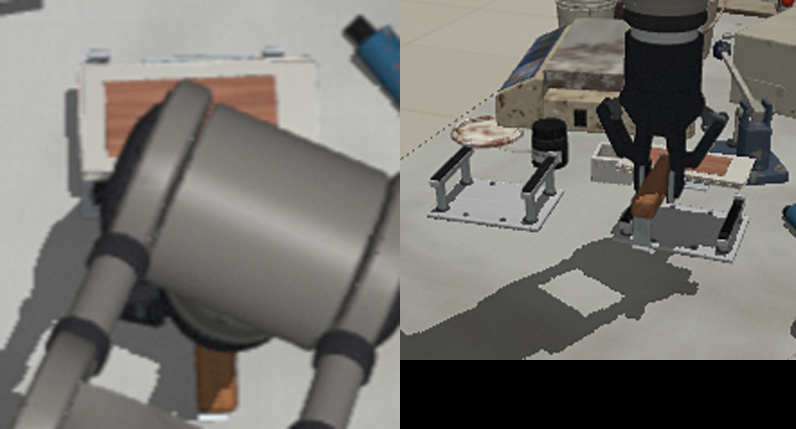

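The panel sits level on the blade, clear of the rails; its visible crop corners are (82,64), (317,58) and (83,172). From these I'll get the panel's pose relative to the blade.

Run:
```python
from vis import *
T=load("top3"); f=lambda x,y:(290+(x+.5)/2.857-.5,175+(y+.5)/2.86-.5)
c=[plane(T,f(*p),.1005)[:2]*1000 for p in[(82,64),(317,58),(83,172)]]
for x in c: print(x.round(1))
rl,rr,fl=c; print("centre",((rr+fl)/2).round(1),"yaw rear edge",np.degrees(np.arctan2((rr-rl)[0],-(rr-rl)[1])).round(2))
# depth: left part edges
W=cloud(T)[170:270,290:430].reshape(-1,3)
p=W[(W[:,2]>.092)&(W[:,2]<.11)&(W[:,0]>.62)&(W[:,0]<.73)&(W[:,1]>-.24)&(W[:,1]<-.06)]
# rear edge: max x per y-bin; left edge: max y per x-bin
yb=np.arange(-.215,-.08,.006); e=[(y,p[abs(p[:,1]-y)<.003][:,0].max()) for y in yb if (abs(p[:,1]-y)<.003).any()]
m=np.polyfit(*np.array(e).T,1); print("rear edge slope deg",np.degrees(np.arctan(-m[0])).round(2),"x at y=-.149",np.polyval(m,-.149).round(4))
L=p[p[:,1]>-.1]; print("left y max",np.percentile(L[:,1],99).round(4),"right y min",np.percentile(p[:,1],.5).round(4))
```

```text
[704.4 -73.5]
[ 708.5 -224.6]
[633.8 -74.1]
centre [ 671.2 -149.4] yaw rear edge 1.57
rear edge slope deg 2.22 x at y=-.149 0.709
left y max -0.0728 right y min -0.2243
```

```bash
python3 - <<'E'
from sp import *
h=6.2; a=np.radians(h); E=np.array(TALL[0])-np.array([[np.cos(a),-np.sin(a)],[np.sin(a),np.cos(a)]])@[.0014,.0003]
r.move_straight(tcp(E,h,.09),q(h),speed=.08)
r.move_straight(tcp(E,h,.068),speed=.04); r.hold(.3)
snap("top","top4"); snap("side","side4")
s=r.read_state();print(E,s["time_s"],s["eef_pos"],s["contact_force"].round(2))
E
python3 - <<'E'
import cv2,numpy as np
a=cv2.imread("pics/top4.png")[175:305,170:290]; b=cv2.imread("pics/side4.png")[180:300,180:320]
o=np.zeros((434,800,3),np.uint8); o[:,:400]=cv2.resize(a,(400,434),interpolation=2); o[:343,400:]=cv2.resize(b,(400,343),interpolation=2); cv2.imwrite("pics/c4.png",o)
E
```

```text
[0.65364059 0.09955056] 17.1 [0.529424   0.08607563 0.11913815] [-0.22  0.24 -1.98]
```

View pics/c4.png

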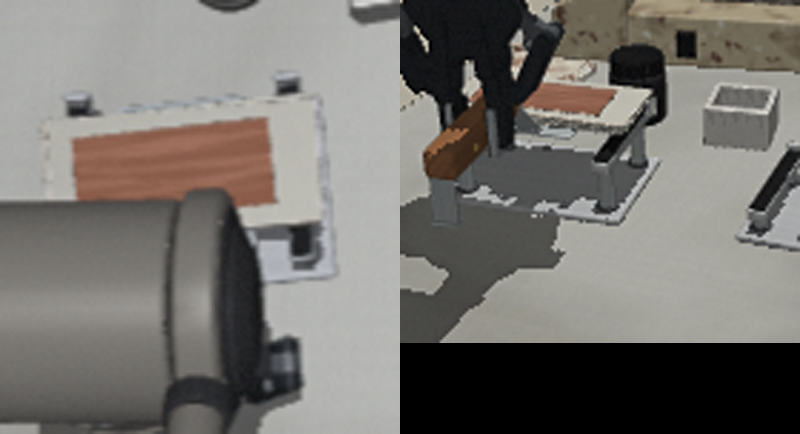

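Panel corners in the crop: RL (42,121), RR (318,94), FR (323,222); stops at (79,100) and (287,80).

Run:
```python
from vis import *
T=load("top4"); f=lambda x,y:(170+(x+.5)/3.333-.5,175+(y+.5)/3.338-.5)
rl,rr,fr=[plane(T,f(*p),.079)[:2]*1000 for p in[(42,121),(318,94),(323,222)]]
print(rl,rr,fr,"centre",(rl+fr)/2,"yaw",np.degrees(np.arctan2((rr-rl)[0],-(rr-rl)[1])),np.degrees(np.arctan2(*(rr-fr)[::-1])))
s=[plane(T,f(*p),.059)[:2]*1000 for p in[(79,100),(287,80)]]; print("stops mid",(s[0]+s[1])/2,s)
W=cloud(T)[175:300,170:290].reshape(-1,3); p=W[(W[:,2]>.07)&(W[:,2]<.09)&(W[:,0]>.65)&(W[:,0]<.72)]
print("y range at x .68-.7",np.percentile(p[(p[:,0]>.675)&(p[:,0]<.69)][:,1],[.5,99.5]),np.median(p[:,2]))
```

```text
[683.37758434 179.66871808] [699.02596217  26.03325807] [626.15086655  22.06147568] centre [654.76422545 100.86509688] yaw 5.81574527480614 3.119604128437292
stops mid [706.5022343  104.76475218] [array([700.57565462, 163.82484502]), array([712.42881399,  45.70465935])]
y range at x .68-.7 [0.02768449 0.17832432] 0.0788572430443612
```

Position and yaw agree to about 1 mm. Lower, withdraw, check.

```bash
python3 - <<'E'
from sp import *
h=6.2; a=np.radians(h); u=np.array([np.cos(a),np.sin(a)]); E=np.array([0.65364,0.09955])
r.move_straight(tcp(E,h,.057),speed=.03)
r.move_straight(tcp(E,h,.048),speed=.008); r.hold(.3)
print(r.read_state()["contact_force"].round(2))
r.move_straight(tcp(E,h,.036),speed=.02)
print(r.move_straight(tcp(E-.145*u,h,.036),speed=.06,max_force=6))
snap("top","top5"); snap("side","side5")
s=r.read_state();print(s["time_s"],s["eef_pos"],s["contact_force"].round(2))
E
python3 - <<'E'
from vis import *
T=load("top5"); W=cloud(T)[170:290,170:300].reshape(-1,3)
p=W[(W[:,2]>.0615)&(W[:,2]<.07)&(W[:,0]>.6)&(W[:,0]<.72)&(W[:,1]>0)]; print(len(p),rect(p),np.median(p,0))
A=np.c_[p[:,:2]-np.median(p[:,:2],0),np.ones(len(p))]; print(np.linalg.lstsq(A,p[:,2],rcond=None)[0])
a=cv2.imread("pics/top5.png")[175:305,170:290]; b=cv2.imread("pics/side5.png")[180:300,180:320]
o=np.zeros((434,800,3),np.uint8); o[:,:400]=cv2.resize(a,(400,434),interpolation=2); o[:343,400:]=cv2.resize(b,(400,343),interpolation=2); cv2.imwrite("pics/c5.png",o)
E
```

```text
[ 0.16  0.83 -1.01]
False
22.6083 [0.38531914 0.07038297 0.08698722] [-0.32  0.31 -1.58]
2777 [663.5 100.8 153.9  91.6 -82.8] [0.65551467 0.100112   0.06446974]
[-0.00202042  0.00039332  0.06463918]
```

View pics/c5.png

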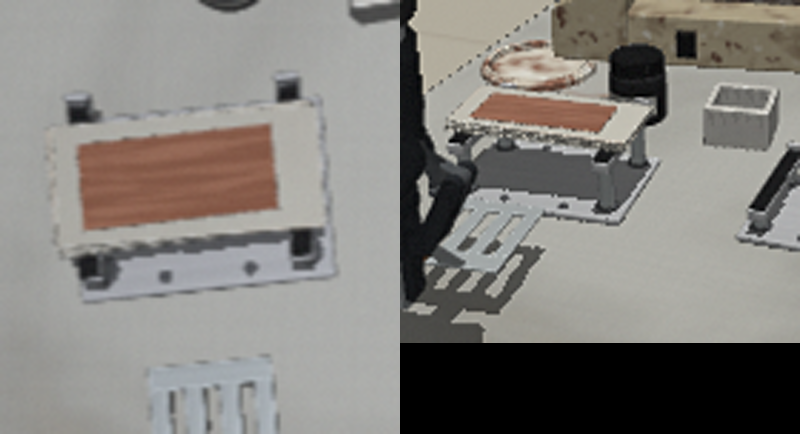

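The panel lies flat, centred at (655.5, 100.1), against the rest's (655, 100). Now lay the spatula back.

```bash
python3 - <<'E'
from sp import *
s=r.read_state(); p=s["eef_pos"].copy(); p[2]=.151
r.move_straight(p,speed=.1)
r.reach(tcp(*SP,.1),q(SP[1]))
r.move_straight(tcp(*SP,.012),speed=.08)
print(r.move_straight(tcp(*SP,0),speed=.015,max_force=4),r.read_state()["eef_pos"])
command_gripper(.06)
r.move_straight(tcp(*SP,.12),speed=.1)
t=np.array(tcp(*SP,.2)); t[1]-=.12; r.reach(t,q(SP[1])); r.hold(.5)
snap("top","top6"); snap("side","side6"); s=r.read_state();print(s["time_s"],s["contact_force"].round(2))
E
python3 - <<'E'
from vis import *
W=cloud(load("top6"))[170:290,170:300].reshape(-1,3)
p=W[(W[:,2]>.0615)&(W[:,2]<.07)&(W[:,0]>.6)&(W[:,0]<.72)&(W[:,1]>0)]; print(np.median(p,0))
a=cv2.imread("pics/top6.png")[80:400,150:550]; b=cv2.imread("pics/side6.png")[140:340,140:490]
cv2.imwrite("pics/c6.png",np.vstack([a,cv2.resize(b,(400,228))]))
E
```

```text
True [ 0.44386233 -0.00941218  0.05173325]
29.7667 [ 0.19 -0.79  0.52]
[0.65553454 0.10042077 0.06459436]
```

View pics/c6.png

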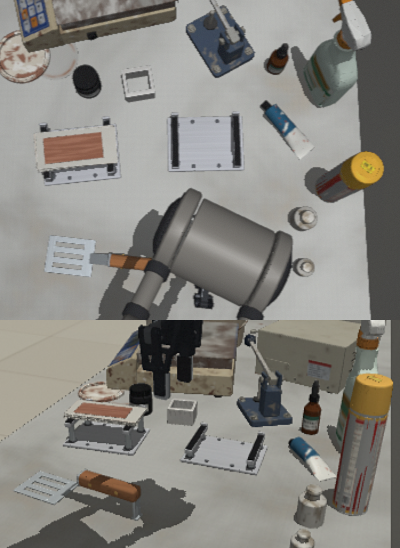

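The panel is on the tall rest, the spatula stands on the worktop clear of both rests, the bystanders are undisturbed and the robot is free.

```bash
python3 -c "
from workcell import r
print(r.finish_job())"
```

```text
the job is handed in; nothing more can be done
None
```

The panel now lies level on the tall rest, within about 1 mm of the middle by the camera; the spatula is back on the worktop clear of both rests, and I handed the job in at about 30 s.

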